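# Open the dust cover and pull out the drawer

## Task

First swing the hinged dust cover of the blue drawer unit up and over until it rests back, open, on its own; do not fling it open or let it drop shut. Only then pull the drawer out to its stop, so that the sanding blocks in it can be taken. Let go of everything, with cover and drawer still fully open, and leave the bottle, the can and the tape roll standing where they are.

Things in the scene. Friction and masses are not known exactly. Their poses are not given: they have to be found in the camera images.
- unit: Blue steel drawer unit fixed to the bench, 200 deep (x) by 240 wide (y) by 130 high. Origin: centre of its underside; z up; its front (drawer, lip) looks to its own -x. One drawer with a grey front 222 wide fills the front.
- cover (a joint): Angle of the dust cover, rad: 0 shut, 2.1 at the rear stop, leaning back past upright. About 0.45 kg (0.3 to 0.6); it falls shut from below about 1.7 and falls on to the rear stop by itself from above about 1.8. Hinge damped (0.12 N m s/rad), hardly any friction. A clear top plate, 150 mm from hinge to front, 220 wide, lies level over the unit when shut.
- cover_hinge (a point): Middle of the cover's hinge line, on the unit's top: 20 mm in front of the unit's centre, 134 mm above the bench. The hinge line runs along the unit's y. Axes: those of the cover; with the cover shut, the same as the unit's.
- cover_lip (a point): Middle of the lower front edge of the cover's orange lip, 175 mm from the hinge line, 2 mm below it when shut; moves with the cover. The lip, 6 thick and 220 wide, runs on from the top plate and sticks out 22 mm in front of the skirt, free underneath. The clear skirt hangs 91 mm down from the plate's front end, 70 mm in front of the unit's front, and hides the drawer handle.
- drawer (a joint): How far the drawer is out, in m: 0 shut, 0.09 at its stop. It starts up to 8 mm out. Slides to the unit's -x with about 2 to 3.5 N of resistance.
- drawer_handle (a point): Middle of the drawer's steel bar handle: round, 10 mm thick, 120 long, along the unit's y, 40 mm in front of the drawer's front (35 mm free behind it), 60 mm above the bench, 70 below the unit's top: a tool pointing straight down hits the unit's top before it is behind the bar; fingers tilted forward and down get behind it. Moves with the drawer.
- bottle: White plastic bottle, 70 across and 170 high, loose beside the unit. Origin: centre of its underside, z up.
- can: Green can, 66 across and 130 high, loose beside the unit. Origin: centre of its underside, z up.
- tape: Roll of masking tape lying flat, 100 across and 45 high, loose beside the unit. Origin: centre of its underside, z up.

How it is judged:
On the way, in this order (a step that is already met when the one before it is completed fails the run):
1. the cover rests open at its rear stop, untouched by the robot, with the drawer still in (value of joint cover above 2 rad and contact force between each of the arm, the fingers and unit below 0.2 N and value of joint drawer below 0.03 m), for 0.2 s.
2. the drawer is pulled out to its stop (value of joint drawer above 0.082 m), for 0.1 s.
At the end, for the whole second after the job is handed in: The cover rests open at its rear stop (over 2.0 rad), the drawer is out to its stop (over 82 of 90 mm), both at rest, and the bottle, can and tape roll stand upright within 30 mm of where they were (value of joint cover above 2 rad and value of joint drawer above 0.082 m and velocity of joint cover below 0.1 rad/s and velocity of joint drawer between -0.02 and 0.02 m/s and distance of each of bottle, can, tape from where it was at the start of the episode below 0.03 m and angle between each of bottle, can, tape's own z axis and vertical below 0.2 rad); the robot touches nothing.
It fails at once if the drawer pulled out more than 30 mm while the cover is not open (below 1.7 rad) (value of joint drawer above 0.03 m and value of joint cover below 1.7 rad).
It fails at once if the cover flung open, faster than 4.5 rad/s (velocity of joint cover above 4.5 rad/s).
It fails at once if the cover dropped, swinging shut faster than 2.5 rad/s (velocity of joint cover below -2.5 rad/s).
It fails at once if bottle, can or tape roll knocked over or pushed more than 50 mm (angle between any of bottle, can, tape's own z axis and vertical above 0.6 rad or distance of any of bottle, can, tape from where it was at the start of the episode above 0.05 m).
It also fails if it takes over 56 s, if anything falls off the work surface, if the arm or the gripper's body presses on something with over 40 N, if the wrist force passes 120 N, or if a joint passes its speed limit or range.

## Robot

A 6-joint arm with a two-finger parallel gripper is mounted at the origin on the work surface. World frame = base frame: x ahead of the robot, y to its left, z up, the work surface at z = 0. Lengths are in m, angles in rad, forces in N, time in s.
With the tool pointing down it reaches from about 0.3 to 0.75 m from the base axis. Payload 8.5 kg.
Tool frame: the origin (TCP) lies between the finger pads, 19 mm behind the fingertips; this is the grasp point; z points along the fingers, y is the line along which they close (so a half turn about z gives the same grasp; the last joint's range is limited). The gripper opens to 88 mm and grips with 3 to 60 N. Pads are 18 mm wide; open, the fingers measure 123 mm over their backs; the gripper's body (75 mm by 187 mm) begins 45 mm behind the grasp point.
Start: joints at [0.934, 0.381, 1.297, -0, 1.464, -0.215], TCP at [0.225, 0.502, 0.257] pointing down, gripper open.
Joint ranges: [-3.11, 3.11], [-0.89, 2.33], [0.22, 2.48], [-1.42, 4.56], [0.17, 2.85], [-2.88, 2.88]. Speed limits (rad/s): [2.39, 2.39, 3.14, 3.14, 3.14, 3.14].

## Interface

Orientations are given as a unit quaternion [w, x, y, z].
In Python, from cell import sense, eyes, env gives the robot as it stands.
- The arm moves only by the tool arm_command, never from a script. Its argument "deltas" is a list of rows, each an object with "xyz": the shift along the world's x, y, z each as a share of 400 mm, from -1 to 1, a list of three; "rotation": the turn, a rotation vector about the world's x, y, z each as a share of pi rad, from -1 to 1, a list of three; "hand": the closure, from -1 (fully open) to 1 (shut). In form: [{"xyz": [tx, ty, tz], "rotation": [rx, ry, rz], "hand": hand}, ...]. A call has 1 to 10 rows; each row is the pose to reach, as a shift and turn from the pose commanded when the call began, turning the shorter way round; what a row does not reach only later rows make up. A row lasts 1/10 s, in which the tool goes at most 50 mm and 8.59 degrees, less where a joint would pass 70% of its speed; a pose out of reach is approached as far as the arm can. A call with a number of a shift or a turn outside -1 to 1 is refused whole. A call with a gripper value outside its range is refused whole. The fingers move at their own pace and stop on an object; "newtons" is the grip in N (left out, the last holds). Time passes only in rows, so rows that repeat a pose let the fingers close. It gives the time, the measured TCP pose, the force, the opening and the grip force at its end, in the units of the state.
- sense(): the state, without advancing time (a new reading comes with each control period).
- eyes.camera(name): name is "side" or "top" or "wrist"; returns (picture, depth): 420x560x3 uint8, blue, green, red; 420x560 float32, m along the optical axis (not along the pixel's ray), 0 where there is no reading.
- eyes.get_calibration(name): a dict with "vertical_fov" (degrees; the focal length in pixels is half the picture's height over the tangent of half this angle, whatever the lens; pixels are square), "cx", "cy" (the principal point, pixels), "R" (3x3) and "t" (3): a world point X has camera coordinates R X + t. Camera axes: x right, y down, z forward; pixel columns grow to the right and rows downward; lengths in m; the calibration is good to about 2 mm. A picture is of the moment at which its call begins: read the wrist's pose just before it. get_calibration takes no time and is no camera call; for the wrist camera it gives the pose at the moment of the call.
- env.job_done(): hands the job in; it is judged then, once.
The state is a dict: "clock": time; "qpos": joint angles; "joint_velocities": joint speeds; "effort": joint torques, N m; "eef_pos": TCP position; "tcp_rot": TCP orientation; "wrist_force": force on the tool from outside, world axes, zero at the start; "ft_torque": the same for the moment, N m; "opening": finger opening in m; "gripper_force": force on a finger pad.
Only numpy, scipy, OpenCV 4.12 (cv2) and the standard library are available. Lean on these libraries where they do the work, as an engineer would, in place of code of your own. Each camera call takes 0.05 s, during which the arm holds its last target. There are 200 camera calls.

## Working session

There is one attempt and no reset: what is moved stays moved. The work goes in short steps, Python scripts to look and compute and a tool call to move; the robot and the scene stay as the last step left them, time stands still between calls to the robot, and variables do not carry over. Pictures are saved under pics/ and viewed, at most 10 in all, crops included, and the job is handed in when it is done.

Besides the shell and the picture viewer there is one more tool, called after ">>>" as name(argument=value, ...) on one line, values as JSON. arm_command: Moves the arm, as the interface text tells. Shift numbers are shares of 400 mm and turn numbers shares of pi rad, none past 1 either way. Its arguments: {"type":"object","properties":{"deltas":{"type":"array","items":{"type":"object","properties":{"xyz":{"type":"array","items":{"type":"number","minimum":-1,"maximum":1}},"rotation":{"type":"array","items":{"type":"number","minimum":-1,"maximum":1}},"hand":{"type":"number"}}}},"newtons":{"type":"number"}},"required":["deltas"]}

```bash
mkdir -p pics; ls
cat > h.py <<'E'
import numpy as np,cv2
from cell import sense,eyes,env
def K(n):
    c=eyes.get_calibration(n);f=210/np.tan(np.radians(c["vertical_fov"])/2)
    return f,c["cx"],c["cy"],np.array(c["R"]),np.array(c["t"])
def cloud(n,d):
    f,cx,cy,R,t=K(n);v,u=np.mgrid[:420,:560]
    P=np.stack([(u-cx)/f*d,(v-cy)/f*d,d],-1)
    return (P-t)@R
E
python3 - <<'E'
from h import *
s=sense();print({k:np.round(v,3) for k,v in s.items()})
for n in("top","side"):
    p,d=eyes.camera(n);np.savez(""+n,p=p,d=d)
    cv2.imwrite(f"pics/{n}0.png",p)
    print(n,K(n))
E
```

```text
pics
{'clock': np.float64(0.0), 'qpos': array([ 0.934,  0.381,  1.298, -0.   ,  1.464, -0.215]), 'joint_velocities': array([ 0.001, -0.001,  0.002, -0.   ,  0.001, -0.001]), 'effort': array([-1.0000e-03, -4.3794e+01, -2.2455e+01,  7.1000e-02,  3.5000e-02,
       -0.0000e+00]), 'eef_pos': array([0.225, 0.502, 0.257]), 'tcp_rot': array([-0.   ,  0.209,  0.978, -0.001]), 'wrist_force': array([-0.239,  0.144, -0.059]), 'ft_torque': array([-0.001, -0.016,  0.043]), 'gripper_force': np.float64(0.0), 'opening': np.float64(0.088)}
top (np.float64(514.373271914977), 278.7687690205843, 208.45833547378325, array([[-0.00938179, -0.99962429, -0.02575377],
       [-0.99311565,  0.01232184, -0.11648809],
       [ 0.11676166,  0.0244836 , -0.99285813]]), array([0.04224236, 0.60528033, 1.23470071]))
side (np.float64(486.0096534898687), 279.8988846679896, 209.9063959742902, array([[ 0.72933845, -0.68412742,  0.0059251 ],
       [-0.52572978, -0.56597301, -0.63504548],
       [ 0.43780547,  0.46004808, -0.77245203]]), array([-0.41945793,  0.38480891,  0.82320404]))
```

View pics/top0.png

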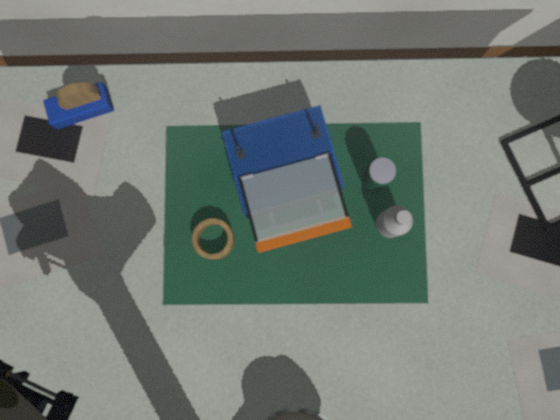

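View pics/side0.png

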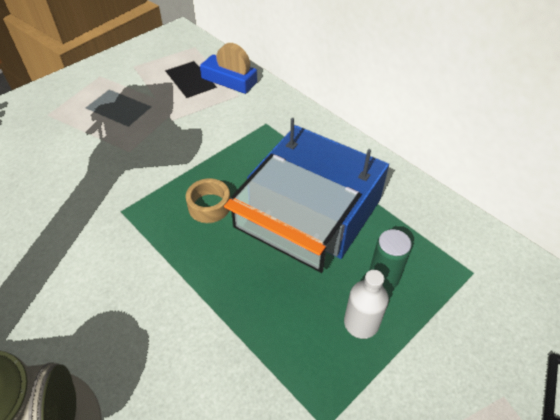

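The top view shows the blue unit near pixel (285,175), with the orange lip from (257,247) to (350,225). The tape is at (212,239), the can at (382,171) and the bottle at (396,221). The side view agrees, and the lip faces the robot.

Run:
```python
from h import *
def ray(n,uv,z):
    f,cx,cy,R,t=K(n);uv=np.atleast_2d(uv)
    D=np.c_[(uv[:,0]-cx)/f,(uv[:,1]-cy)/f,np.ones(len(uv))]@R;C=-R.T@t
    return C+D*((z-C[2])/D[:,2])[:,None]
for n in("top","side"):
    a=np.load(n+".npz");p,d=a["p"],a["d"];h=cv2.cvtColor(p,cv2.COLOR_BGR2HSV);X=cloud(n,d)
    m=cv2.inRange(h,(5,200,150),(16,255,255))
    k,l,s,_=cv2.connectedComponentsWithStats(m);i=1+s[1:,4].argmax();m=l==i
    print(n,"lip px",m.sum(),"depth z med",np.median(X[m],0))
    v,u=np.nonzero(m)
    r=ray(n,np.c_[u,v],.137)[:,:2].astype(np.float32)
    (c,sz,ang)=cv2.minAreaRect(r);b=cv2.boxPoints((c,sz,ang));print(c,sz,ang,b.round(3).tolist())
    # blue top of unit
    m=cv2.inRange(h,(105,150,40),(125,255,255))>0
    w=m&(abs(X[...,2]-.13)<.012);print("blue",w.sum(),cv2.boxPoints(cv2.minAreaRect(X[w][:,:2].astype(np.float32))).round(3).tolist())
a=np.load("top.npz");X=cloud("top",a["d"])
for nm,(u,v),zr in(("tape",(212,239),(.035,.055)),("can",(382,171),(.115,.14)),("bottle",(396,221),(.05,.2))):
    S=X[v-28:v+28,u-28:u+28].reshape(-1,3);S=S[(S[:,2]>zr[0])&(S[:,2]<zr[1])]
    print(nm,S.min(0).round(3),S.max(0).round(3))
```

```text
top lip px 8 depth z med [ 0.55691811 -0.10834431  0.13672302]
(0.5567429065704346, -0.10814729332923889) (0.006748981773853302, 0.009142035618424416) 88.63103485107422 [[0.5519999861717224, -0.11100000143051147], [0.5609999895095825, -0.1120000034570694], [0.5609999895095825, -0.10499999672174454], [0.5519999861717224, -0.10499999672174454]]
blue 4250 [[0.5849999785423279, 0.11599999666213989], [0.6460000276565552, -0.11500000208616257], [0.8389999866485596, -0.06400000303983688], [0.777999997138977, 0.16699999570846558]]
side lip px 1011 depth z med [ 0.53432184 -0.03102364  0.1390583 ]
(0.5337738990783691, -0.022237181663513184) (0.023720353841781616, 0.2190479338169098) 15.467591285705566 [[0.49300000071525574, 0.07999999821186066], [0.5519999861717224, -0.13099999725818634], [0.5740000009536743, -0.125], [0.515999972820282, 0.0860000029206276]]
blue 3639 [[0.5809999704360962, 0.11299999803304672], [0.6420000195503235, -0.11699999868869781], [0.8379999995231628, -0.06599999964237213], [0.7770000100135803, 0.16500000655651093]]
tape [0.485 0.151 0.035] [0.584 0.249 0.053]
can [ 0.648 -0.236  0.115] [ 0.711 -0.172  0.136]
bottle [ 0.533 -0.274  0.052] [ 0.6   -0.205  0.175]
```

```bash
cat >> h.py <<'E'
from scipy.spatial.transform import Rotation as Ro
import json
YAW=np.radians(14.8);XH=np.array([np.cos(YAW),np.sin(YAW),0]);YH=np.array([-np.sin(YAW),np.cos(YAW),0]);ZH=np.array([0,0,1.])
H=np.array([.691,.020,.134])
RD=Ro.from_rotvec(ZH*(YAW))*Ro.from_matrix(np.diag([-1,1,-1.]))  # tool down, y along unit y
def tip(ux,z,t,uy=0):
    "fingertip at unit x from hinge, world z, tool t deg below level"
    R=Ro.from_rotvec(-YH*np.radians(90-t))*RD
    p=H+XH*ux+YH*uy;p[2]=z
    return p-.019*R.apply(ZH),R
def cur():
    s=sense();q=s["tcp_rot"];return np.array(s["eef_pos"]),Ro.from_quat([q[1],q[2],q[3],q[0]])
def row(base,goal):
    r=(goal[1]*base[1].inv()).as_rotvec()/np.pi
    return ((goal[0]-base[0])/.4).round(3).tolist(),r.round(3).tolist()
E
python3 - <<'E'
from h import *
b=cur();print(b[1].as_matrix().round(2).tolist(),RD.as_matrix().round(2).tolist())
for a in((-.26,.2,60),(-.26,.108,25),(-.165,.108,25)): print(tip(*a)[0].round(3),row(b,tip(*a)))
b=tip(-.26,.2,60); print(row(b,tip(-.26,.108,25)))
E
```

```text
[[-0.91, 0.41, -0.0], [0.41, 0.91, -0.0], [0.0, -0.0, -1.0]] [[-0.97, -0.26, 0.0], [-0.26, 0.97, 0.0], [-0.0, 0.0, -1.0]]
[ 0.43  -0.049  0.216] ([0.513, -1.376, -0.101], [-0.013, -0.169, 0.212])
[ 0.423 -0.051  0.116] ([0.495, -1.381, -0.352], [-0.03, -0.366, 0.193])
[ 0.515 -0.027  0.116] ([0.724, -1.32, -0.352], [-0.03, -0.366, 0.193])
([-0.019, -0.005, -0.251], [0.05, -0.188, 0.0])
```

>>> arm_command(deltas=[{"xyz": [0.4, -0.8, -0.02], "rotation": [-0.013, -0.169, 0.212], "hand": 1}, {"xyz": [0.4, -0.8, -0.02], "rotation": [-0.013, -0.169, 0.212], "hand": 1}, {"xyz": [0.4, -0.8, -0.02], "rotation": [-0.013, -0.169, 0.212], "hand": 1}, {"xyz": [0.4, -0.8, -0.02], "rotation": [-0.013, -0.169, 0.212], "hand": 1}, {"xyz": [0.4, -0.8, -0.02], "rotation": [-0.013, -0.169, 0.212], "hand": 1}, {"xyz": [0.4, -0.8, -0.02], "rotation": [-0.013, -0.169, 0.212], "hand": 1}, {"xyz": [0.4, -0.8, -0.02], "rotation": [-0.013, -0.169, 0.212], "hand": 1}, {"xyz": [0.4, -0.8, -0.02], "rotation": [-0.013, -0.169, 0.212], "hand": 1}, {"xyz": [0.4, -0.8, -0.02], "rotation": [-0.013, -0.169, 0.212], "hand": 1}], newtons=20)

```text
clock: 1.0
eef_pos: [0.387, 0.1778, 0.2494]
tcp_rot: [0.256, -0.122, 0.958, 0.033]
wrist_force: [0.4, -0.4, 0.4]
opening: 0.0184
gripper_force: 0.0
```

Run:
```python
from h import *
b=cur();print(b[0],sense()["opening"])
for a in((-.26,.2,60),(-.26,.108,25)): print(row(b,tip(*a)))
```

```text
[0.3870253  0.17776382 0.24941065] 0.018359049674458814
([0.109, -0.567, -0.082], [-0.0, -0.0, 0.001])
([0.09, -0.571, -0.333], [0.049, -0.188, 0.001])
```

>>> arm_command(deltas=[{"xyz": [0.109, -0.567, -0.082], "rotation": [0, 0, 0.001], "hand": 1}, {"xyz": [0.109, -0.567, -0.082], "rotation": [0, 0, 0.001], "hand": 1}, {"xyz": [0.09, -0.571, -0.333], "rotation": [0.049, -0.188, 0.001], "hand": 1}, {"xyz": [0.09, -0.571, -0.333], "rotation": [0.049, -0.188, 0.001], "hand": 1}, {"xyz": [0.09, -0.571, -0.333], "rotation": [0.049, -0.188, 0.001], "hand": 1}, {"xyz": [0.09, -0.571, -0.333], "rotation": [0.049, -0.188, 0.001], "hand": 1}, {"xyz": [0.09, -0.571, -0.333], "rotation": [0.049, -0.188, 0.001], "hand": 1}, {"xyz": [0.09, -0.571, -0.333], "rotation": [0.049, -0.188, 0.001], "hand": 1}, {"xyz": [0.09, -0.571, -0.333], "rotation": [0.049, -0.188, 0.001], "hand": 1}, {"xyz": [0.09, -0.571, -0.333], "rotation": [0.049, -0.188, 0.001], "hand": 1}])

```text
clock: 2.0
eef_pos: [0.4385, 0.0866, 0.3375]
tcp_rot: [0.498, -0.094, 0.86, 0.059]
wrist_force: [0.6, 0.0, 0.6]
opening: 0.0009
gripper_force: 0.0
```

Run:
```python
from h import *
b=cur();s=sense();print(b[0],s["opening"],np.round(s["qpos"],2),b[1].apply(ZH))
print(row(b,tip(-.26,.108,25)),row(b,tip(-.165,.108,25)))
```

```text
[0.43845113 0.08664965 0.33747777] 0.0008692579408950776 [-0.33 -0.16  2.05  1.09  0.54 -2.88] [ 0.84550682  0.19504931 -0.49706537]
([-0.039, -0.344, -0.554], [0.004, -0.027, 0.011]) ([0.191, -0.283, -0.554], [0.004, -0.027, 0.011])
```

```bash
sed -i 's/^def tip/RD=RD*Ro.from_euler("z",180,degrees=True)\ndef tip/' h.py
python3 - <<'E'
from h import *
b=cur()
g=tip(-.26,.25,45)
for a in(-120,-60,0): print(row(b,(g[0],g[1]*Ro.from_euler("z",a,degrees=True))))
E
```

```text
([-0.03, -0.341, -0.185], [0.237, 0.137, -0.192])
([-0.03, -0.341, -0.185], [0.499, 0.176, -0.396])
([-0.03, -0.341, -0.185], [0.764, 0.19, -0.602])
```

>>> arm_command(deltas=[{"xyz": [-0.03, -0.341, -0.185], "rotation": [0.237, 0.137, -0.192], "hand": 1}, {"xyz": [-0.03, -0.341, -0.185], "rotation": [0.237, 0.137, -0.192], "hand": 1}, {"xyz": [-0.03, -0.341, -0.185], "rotation": [0.237, 0.137, -0.192], "hand": 1}, {"xyz": [-0.03, -0.341, -0.185], "rotation": [0.237, 0.137, -0.192], "hand": 1}, {"xyz": [-0.03, -0.341, -0.185], "rotation": [0.237, 0.137, -0.192], "hand": 1}, {"xyz": [-0.03, -0.341, -0.185], "rotation": [0.237, 0.137, -0.192], "hand": 1}, {"xyz": [-0.03, -0.341, -0.185], "rotation": [0.499, 0.176, -0.396], "hand": 1}, {"xyz": [-0.03, -0.341, -0.185], "rotation": [0.499, 0.176, -0.396], "hand": 1}, {"xyz": [-0.03, -0.341, -0.185], "rotation": [0.499, 0.176, -0.396], "hand": 1}, {"xyz": [-0.03, -0.341, -0.185], "rotation": [0.499, 0.176, -0.396], "hand": 1}])

```text
clock: 3.0
eef_pos: [0.4268, -0.0501, 0.2625]
tcp_rot: [0.25, 0.542, 0.746, 0.296]
wrist_force: [-0.3, 0.7, -0.5]
opening: 0.0008
gripper_force: 0.0
```

Run:
```python
from h import *
b=cur();s=sense();print(b[0],np.round(s["qpos"],2),b[1].apply(ZH))
g=tip(-.26,.25,45)
for a in(-45,0): print(row(b,(g[0],g[1]*Ro.from_euler("z",a,degrees=True))))
```

```text
[ 0.4267599  -0.0500503   0.26249874] [-0.76 -0.03  2.05  0.91  0.87 -1.59] [ 0.69424785  0.17107042 -0.69911003]
([-0.0, 0.001, 0.002], [0.187, 0.051, -0.187])
([-0.0, 0.001, 0.002], [0.359, 0.095, -0.363])
```

>>> arm_command(deltas=[{"xyz": [0, 0, 0], "rotation": [0.187, 0.051, -0.187], "hand": 1}, {"xyz": [0, 0, 0], "rotation": [0.187, 0.051, -0.187], "hand": 1}, {"xyz": [0, 0, 0], "rotation": [0.359, 0.095, -0.363], "hand": 1}, {"xyz": [0, 0, 0], "rotation": [0.359, 0.095, -0.363], "hand": 1}, {"xyz": [0, 0, 0], "rotation": [0.359, 0.095, -0.363], "hand": 1}, {"xyz": [0, 0, 0], "rotation": [0.359, 0.095, -0.363], "hand": 1}, {"xyz": [0, 0, 0], "rotation": [0.359, 0.095, -0.363], "hand": 1}, {"xyz": [0, 0, 0], "rotation": [0.359, 0.095, -0.363], "hand": 1}, {"xyz": [0, 0, 0], "rotation": [0.359, 0.095, -0.363], "hand": 1}, {"xyz": [0, 0, 0], "rotation": [0.359, 0.095, -0.363], "hand": 1}])

```text
clock: 4.0
eef_pos: [0.4268, -0.05, 0.2625]
tcp_rot: [-0.024, 0.907, 0.179, 0.38]
wrist_force: [-0.3, -0.5, -0.1]
opening: 0.0007
gripper_force: 0.0
```

Run:
```python
from h import *
b=cur();s=sense();print(b[0],np.round(s["qpos"],2),b[1].apply(ZH))
for a in((-.26,.25,45),(-.26,.108,25),(-.165,.108,25)): print(row(b,tip(*a)))
```

```text
[ 0.42675299 -0.05004905  0.262495  ] [-0.75 -0.03  2.03  0.89  0.88 -0.07] [ 0.68111895  0.18062067 -0.70954432]
([-0.0, 0.001, 0.002], [0.029, 0.006, -0.03])
([-0.009, -0.002, -0.366], [0.062, -0.1, -0.024])
([0.22, 0.059, -0.366], [0.062, -0.1, -0.024])
```

>>> arm_command(deltas=[{"xyz": [0.08, 0.02, -0.15], "rotation": [0.062, -0.1, -0.024], "hand": 1}, {"xyz": [0.08, 0.02, -0.15], "rotation": [0.062, -0.1, -0.024], "hand": 1}, {"xyz": [0.08, 0.02, -0.366], "rotation": [0.062, -0.1, -0.024], "hand": 1}, {"xyz": [0.08, 0.02, -0.366], "rotation": [0.062, -0.1, -0.024], "hand": 1}, {"xyz": [0.08, 0.02, -0.366], "rotation": [0.062, -0.1, -0.024], "hand": 1}, {"xyz": [0.08, 0.02, -0.366], "rotation": [0.062, -0.1, -0.024], "hand": 1}, {"xyz": [0.08, 0.02, -0.366], "rotation": [0.062, -0.1, -0.024], "hand": 1}])

```text
clock: 4.7
eef_pos: [0.4587, -0.0426, 0.1129]
tcp_rot: [-0.069, 0.837, 0.11, 0.532]
wrist_force: [0.0, -0.2, 0.7]
opening: 0.0004
gripper_force: 0.0
```

Run:
```python
from h import *
b=cur();s=sense();print(b[0],np.round(s["qpos"],2),b[1].apply(ZH))
for a in((-.22,.108,25),(-.165,.108,25)): print(row(b,tip(*a)))
p,d=eyes.camera("side");cv2.imwrite("pics/s1.png",p)
```

```text
[ 0.45868318 -0.04257673  0.11288241] [-0.8   0.6   2.41  2.02  1.07 -1.45] [ 0.87518184  0.23261083 -0.4242039 ]
([0.007, 0.005, 0.008], [0.0, -0.0, -0.001])
([0.14, 0.04, 0.008], [0.0, -0.0, -0.001])
```

View pics/s1.png

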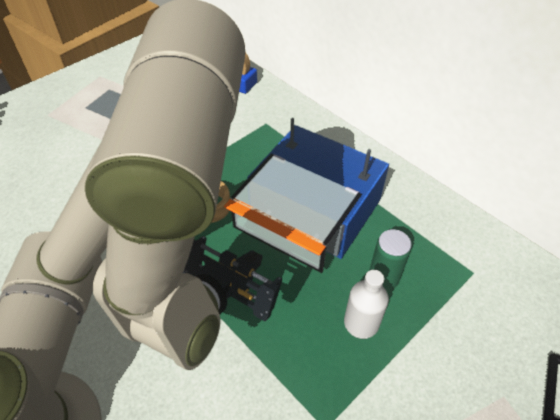

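The fingers are closed and level, in front of the lip. The gripper is near pixel (265,295) and the lip at (275,228), and nothing is touching.

```bash
cat >> h.py <<'E'
def cov(th,r=.162):
    t=25+.45*th;d=np.radians(t-th);a=np.radians(th)
    off=.002+((.175-r)*np.tan(d)+.009/np.cos(d) if d>0 else .009*np.cos(d))
    u=np.array([-np.cos(a),np.sin(a)]);n=np.array([-np.sin(a),-np.cos(a)])
    q=r*u+off*n
    return tip(q[0],.134+q[1],t)
E
python3 - <<'E'
from h import *
b=cur();print(row(b,tip(-.165,.106,25)))
S=[list(range(0,45,5)),list(range(40,85,5)),list(range(80,116,5))]
for k,L in enumerate(S):
    if k: b=cov(L[0])
    for th in L: print(th,cov(th)[0].round(3),*row(b,cov(th)))
E
```

```text
([0.14, 0.04, 0.002], [0.0, -0.0, -0.001])
0 [ 0.518 -0.026  0.124] [0.148, 0.042, 0.027] [0.0, -0.0, -0.001]
5 [ 0.517 -0.026  0.14 ] [0.146, 0.041, 0.066] [-0.003, 0.012, -0.001]
10 [ 0.518 -0.026  0.156] [0.148, 0.042, 0.106] [-0.006, 0.024, -0.001]
15 [ 0.52  -0.025  0.171] [0.154, 0.043, 0.144] [-0.009, 0.036, -0.001]
20 [ 0.524 -0.024  0.186] [0.163, 0.046, 0.183] [-0.012, 0.048, -0.001]
25 [ 0.529 -0.023  0.201] [0.175, 0.049, 0.22] [-0.016, 0.06, -0.001]
30 [ 0.535 -0.021  0.216] [0.19, 0.053, 0.255] [-0.019, 0.072, -0.001]
35 [ 0.542 -0.019  0.229] [0.208, 0.058, 0.29] [-0.022, 0.084, -0.001]
40 [ 0.55  -0.017  0.242] [0.229, 0.063, 0.322] [-0.025, 0.096, -0.001]
40 [ 0.55  -0.017  0.242] [0.0, 0.0, 0.0] [0.0, 0.0, 0.0]
45 [ 0.56  -0.015  0.254] [0.024, 0.006, 0.03] [-0.003, 0.012, 0.0]
50 [ 0.57  -0.012  0.265] [0.049, 0.013, 0.057] [-0.006, 0.024, -0.0]
55 [ 0.581 -0.009  0.275] [0.076, 0.02, 0.082] [-0.01, 0.036, -0.0]
60 [ 0.592 -0.006  0.284] [0.105, 0.028, 0.104] [-0.013, 0.048, 0.0]
65 [ 0.605 -0.003  0.292] [0.136, 0.036, 0.124] [-0.016, 0.06, 0.0]
70 [0.618 0.001 0.298] [0.168, 0.044, 0.141] [-0.019, 0.073, 0.0]
75 [0.631 0.004 0.304] [0.202, 0.053, 0.155] [-0.022, 0.085, -0.0]
80 [0.645 0.008 0.308] [0.236, 0.062, 0.165] [-0.026, 0.097, 0.0]
80 [0.645 0.008 0.308] [0.0, 0.0, 0.0] [0.0, 0.0, 0.0]
85 [0.659 0.012 0.311] [0.036, 0.009, 0.008] [-0.003, 0.012, -0.0]
90 [0.674 0.015 0.313] [0.072, 0.019, 0.012] [-0.006, 0.024, -0.0]
95 [0.688 0.019 0.314] [0.108, 0.029, 0.014] [-0.01, 0.036, -0.0]
100 [0.703 0.023 0.313] [0.144, 0.038, 0.012] [-0.013, 0.048, -0.0]
105 [0.717 0.027 0.311] [0.18, 0.048, 0.007] [-0.016, 0.06, -0.0]
110 [0.731 0.031 0.308] [0.216, 0.057, -0.002] [-0.019, 0.073, -0.0]
115 [0.745 0.034 0.303] [0.25, 0.066, -0.013] [-0.022, 0.085, -0.0]
```

>>> arm_command(deltas=[{"xyz": [0.07, 0.02, -0.01], "rotation": [0, 0, -0.001], "hand": 1}, {"xyz": [0.14, 0.04, -0.005], "rotation": [0, 0, -0.001], "hand": 1}, {"xyz": [0.148, 0.042, 0.0], "rotation": [0, 0, -0.001], "hand": 1}, {"xyz": [0.148, 0.042, 0.027], "rotation": [0, 0, -0.001], "hand": 1}, {"xyz": [0.146, 0.041, 0.066], "rotation": [-0.003, 0.012, -0.001], "hand": 1}, {"xyz": [0.146, 0.041, 0.066], "rotation": [-0.003, 0.012, -0.001], "hand": 1}])

```text
clock: 5.35
eef_pos: [0.5168, -0.0257, 0.1445]
tcp_rot: [-0.064, 0.845, 0.113, 0.518]
wrist_force: [-2.5, 0.0, -3.3]
opening: 0.0006
gripper_force: 2.0
```

Run:
```python
from h import *
b=cur();s=sense();print(b[0],np.round(s["qpos"],2),s["wrist_force"])
p,d=eyes.camera("side");cv2.imwrite("pics/s2.png",p[150:350,150:450])
for th in range(10,55,5): print(th,*row(b,cov(th)))
```

```text
[ 0.51678752 -0.02574258  0.14447785] [-0.61  0.47  2.22  2.01  0.84 -1.11] [-2.48538804  0.02151386 -3.28535423]
10 [0.003, 0.0, 0.028] [-0.001, 0.014, -0.0]
15 [0.009, 0.002, 0.067] [-0.004, 0.026, -0.0]
20 [0.018, 0.004, 0.105] [-0.007, 0.038, -0.0]
25 [0.03, 0.007, 0.142] [-0.01, 0.05, -0.001]
30 [0.045, 0.011, 0.178] [-0.014, 0.062, -0.001]
35 [0.063, 0.016, 0.212] [-0.017, 0.074, -0.001]
40 [0.084, 0.021, 0.244] [-0.02, 0.086, -0.001]
45 [0.107, 0.028, 0.274] [-0.023, 0.098, -0.001]
50 [0.132, 0.034, 0.301] [-0.026, 0.111, -0.001]
```

View pics/s2.png

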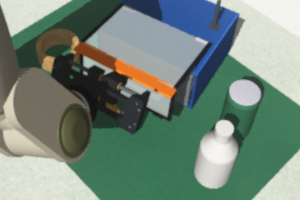

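The fingers are under the lip (crop pixel ~(125,70)) and have lifted it slightly. A force of about 3 N confirms contact.

>>> arm_command(deltas=[{"xyz": [0.003, 0, 0.028], "rotation": [-0.001, 0.014, 0], "hand": 1}, {"xyz": [0.009, 0.002, 0.067], "rotation": [-0.004, 0.026, 0], "hand": 1}, {"xyz": [0.018, 0.004, 0.105], "rotation": [-0.007, 0.038, 0], "hand": 1}, {"xyz": [0.03, 0.007, 0.142], "rotation": [-0.01, 0.05, -0.001], "hand": 1}, {"xyz": [0.045, 0.011, 0.178], "rotation": [-0.014, 0.062, -0.001], "hand": 1}, {"xyz": [0.063, 0.016, 0.212], "rotation": [-0.017, 0.074, -0.001], "hand": 1}, {"xyz": [0.084, 0.021, 0.244], "rotation": [-0.02, 0.086, -0.001], "hand": 1}, {"xyz": [0.107, 0.028, 0.274], "rotation": [-0.023, 0.098, -0.001], "hand": 1}, {"xyz": [0.132, 0.034, 0.301], "rotation": [-0.026, 0.111, -0.001], "hand": 1}, {"xyz": [0.132, 0.034, 0.301], "rotation": [-0.026, 0.111, -0.001], "hand": 1}])

```text
clock: 6.4
eef_pos: [0.5705, -0.0124, 0.2631]
tcp_rot: [-0.048, 0.925, 0.119, 0.358]
wrist_force: [-2.9, -2.7, -0.9]
opening: 0.0003
gripper_force: 1.3
```

Run:
```python
from h import *
b=cur();s=sense();print(b[0],cov(50)[0],np.round(s["qpos"],2),s["wrist_force"])
p,d=eyes.camera("side");cv2.imwrite("pics/s3.png",p[80:330,130:450])
for th in range(55,105,5): print(th,*row(b,cov(th)))
```

```text
[ 0.57054928 -0.01243097  0.26306445] [ 0.56977221 -0.01202976  0.26504231] [-0.41  0.22  1.72  0.69  0.71  0.49] [-2.89277123 -2.69178365 -0.88273514]
55 [0.025, 0.008, 0.03] [-0.004, 0.011, 0.0]
60 [0.054, 0.016, 0.052] [-0.007, 0.023, 0.0]
65 [0.085, 0.024, 0.071] [-0.011, 0.035, 0.0]
70 [0.117, 0.033, 0.088] [-0.014, 0.047, 0.0]
75 [0.151, 0.041, 0.102] [-0.017, 0.059, 0.0]
80 [0.186, 0.051, 0.113] [-0.02, 0.071, 0.0]
85 [0.221, 0.06, 0.121] [-0.023, 0.083, 0.0]
90 [0.257, 0.07, 0.126] [-0.026, 0.095, 0.0]
95 [0.294, 0.079, 0.127] [-0.03, 0.108, 0.0]
100 [0.33, 0.089, 0.125] [-0.033, 0.12, 0.0]
```

View pics/s3.png

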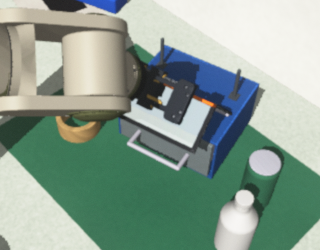

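The cover is at about 50°, with the lip at crop pixel (205,102). The drawer handle is now visible at about (155,150).

>>> arm_command(deltas=[{"xyz": [0.025, 0.008, 0.03], "rotation": [-0.004, 0.011, 0], "hand": 1}, {"xyz": [0.054, 0.016, 0.052], "rotation": [-0.007, 0.023, 0], "hand": 1}, {"xyz": [0.085, 0.024, 0.071], "rotation": [-0.011, 0.035, 0], "hand": 1}, {"xyz": [0.117, 0.033, 0.088], "rotation": [-0.014, 0.047, 0], "hand": 1}, {"xyz": [0.151, 0.041, 0.102], "rotation": [-0.017, 0.059, 0], "hand": 1}, {"xyz": [0.186, 0.051, 0.113], "rotation": [-0.02, 0.071, 0], "hand": 1}, {"xyz": [0.221, 0.06, 0.121], "rotation": [-0.023, 0.083, 0], "hand": 1}, {"xyz": [0.257, 0.07, 0.126], "rotation": [-0.026, 0.095, 0], "hand": 1}, {"xyz": [0.294, 0.079, 0.127], "rotation": [-0.03, 0.108, 0], "hand": 1}, {"xyz": [0.294, 0.079, 0.127], "rotation": [-0.03, 0.108, 0], "hand": 1}])

```text
clock: 7.45
eef_pos: [0.6883, 0.0192, 0.3112]
tcp_rot: [-0.025, 0.973, 0.127, 0.19]
wrist_force: [-0.4, -0.1, -0.1]
opening: 0.0003
gripper_force: 0.0
```

Run:
```python
from h import *
b=cur();s=sense();print(b[0],cov(95)[0],np.round(s["qpos"],2),s["wrist_force"])
p,d=eyes.camera("side");cv2.imwrite("pics/s4.png",p[80:330,130:450])
for th in range(100,120,5): print(th,*row(b,cov(th)))
```

```text
[0.68828552 0.01924474 0.31117429] [0.68806261 0.01922391 0.31384047] [-0.2   0.46  1.06  0.18  1.28  1.09] [-0.41681595 -0.12369519 -0.07951206]
100 [0.036, 0.01, 0.005] [-0.003, 0.011, -0.0]
105 [0.072, 0.019, -0.0] [-0.007, 0.023, -0.0]
110 [0.107, 0.028, -0.009] [-0.01, 0.035, -0.0]
115 [0.142, 0.038, -0.02] [-0.013, 0.047, -0.0]
```

View pics/s4.png

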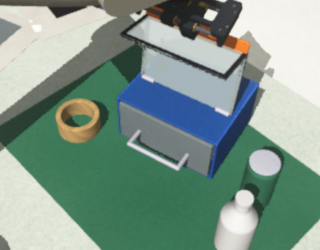

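The cover is upright at about 95°, with the fingers still behind the lip at crop pixel (235,45). I'll push it past the balance point.

>>> arm_command(deltas=[{"xyz": [0.036, 0.01, 0.005], "rotation": [-0.003, 0.011, 0], "hand": 1}, {"xyz": [0.072, 0.019, 0.0], "rotation": [-0.007, 0.023, 0], "hand": 1}, {"xyz": [0.107, 0.028, -0.007], "rotation": [-0.01, 0.035, 0], "hand": 1}, {"xyz": [0.125, 0.033, -0.01], "rotation": [-0.012, 0.041, 0], "hand": 1}, {"xyz": [0.125, 0.033, -0.01], "rotation": [-0.012, 0.041, 0], "hand": 1}, {"xyz": [0.125, 0.033, -0.01], "rotation": [-0.012, 0.041, 0], "hand": 1}, {"xyz": [0.125, 0.033, -0.01], "rotation": [-0.012, 0.041, 0], "hand": 1}])

```text
clock: 8.2
eef_pos: [0.7368, 0.0315, 0.3101]
tcp_rot: [-0.013, 0.984, 0.127, 0.126]
wrist_force: [-0.1, -0.3, 0.5]
opening: 0.0003
gripper_force: 0.0
```

Run:
```python
from h import *
b=cur();s=sense();print(b[0],cov(112)[0],np.round(s["qpos"],2),s["wrist_force"])
p,d=eyes.camera("side");cv2.imwrite("pics/s5.png",p[40:330,130:450])
X=cloud("side",d);h=cv2.cvtColor(p,cv2.COLOR_BGR2HSV)
m=(cv2.inRange(h,(5,200,120),(16,255,255))>0)&(X[...,2]>.2)&(X[...,2]<.4);q=X[m]-H
r=np.c_[q@XH,q[:,2]];print(m.sum(),np.median(r,0),np.degrees(np.arctan2(np.median(r[:,1]),-np.median(r[:,0]))))
b0=cur();R=b0[1]
print(XH,ZH)
```

```text
[0.73684836 0.03153235 0.31009809] [0.73677266 0.03209366 0.30604614] [-0.15  0.61  0.78  0.09  1.52  1.17] [-0.08642148 -0.27677266  0.47138515]
106 [0.0799996  0.14107028] 119.55715362819004
[0.96682339 0.25544576 0.        ] [0. 0. 1.]
```

View pics/s5.png

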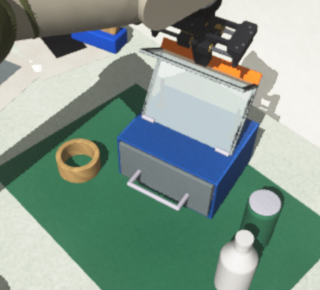

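The cover is at about 119.6° and resting on its rear stop, with the lip at crop pixel (240,75). Now I'll back out up and away.

>>> arm_command(deltas=[{"xyz": [-0.035, -0.01, 0.11], "rotation": [0, 0, 0], "hand": 1}, {"xyz": [-0.073, -0.02, 0.225], "rotation": [0, 0, 0], "hand": 1}, {"xyz": [-0.073, -0.02, 0.225], "rotation": [0, 0, 0], "hand": 1}, {"xyz": [-0.6, -0.16, 0.225], "rotation": [0, 0, 0], "hand": 1}, {"xyz": [-0.6, -0.16, 0.225], "rotation": [0, 0, 0], "hand": 1}, {"xyz": [-0.6, -0.16, 0.225], "rotation": [0, 0, 0], "hand": 1}, {"xyz": [-0.6, -0.16, 0.225], "rotation": [0, 0, 0], "hand": 1}, {"xyz": [-0.6, -0.16, 0.225], "rotation": [0, 0, 0], "hand": 1}, {"xyz": [-0.6, -0.16, 0.225], "rotation": [0, 0, 0], "hand": 1}])

```text
clock: 9.15
eef_pos: [0.4954, -0.0323, 0.4009]
tcp_rot: [-0.012, 0.984, 0.126, 0.127]
wrist_force: [1.2, 0.1, -0.0]
opening: 0.0007
gripper_force: 0.0
```

Run:
```python
from h import *
b=cur();s=sense();print(b[0],np.round(s["qpos"],2),s["wrist_force"])
p,d=eyes.camera("side");cv2.imwrite("pics/s6.png",p)
X=cloud("side",d);h=cv2.cvtColor(p,cv2.COLOR_BGR2HSV)
m=(cv2.inRange(h,(5,200,120),(16,255,255))>0)&(X[...,2]>.2)&(X[...,2]<.4);q=X[m]-H
r=np.c_[q@XH,q[:,2]];print(m.sum(),np.median(r,0),np.degrees(np.arctan2(np.median(r[:,1]),-np.median(r[:,0]))))
q=X-H;ux=q@XH;uy=q@YH;z=X[...,2]
w=(abs(z-.06)<.012)&(abs(uy)<.055)&(ux>-.16)&(ux<-.095)
print("handle pts",w.sum(),np.percentile(ux[w],[5,25,50,75,95]).round(4),np.percentile(uy[w],[0,50,100]).round(3),np.percentile(z[w],[5,50,95]).round(3))
w=(z>.02)&(z<.11)&(abs(uy)<.1)&(ux>-.095)&(ux<-.06);print("front",w.sum(),np.median(ux[w]))
```

```text
[ 0.49543801 -0.03233456  0.4009182 ] [-0.37  0.11  1.28  0.14  1.54  0.95] [ 1.22696295  0.05928682 -0.02469743]
0 [nan nan] nan
handle pts 235 [-0.13   -0.1285 -0.1268 -0.1243 -0.1214] [-0.054 -0.     0.055] [0.06  0.065 0.068]
front 2032 -0.08435042976115223
  return _methods._mean(a, axis=axis, dtype=dtype,
  ret = um.true_divide(
  ret = ret.dtype.type(ret / rcount)
```

View pics/s6.png

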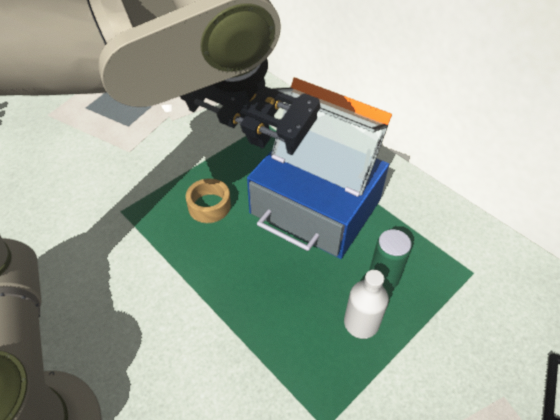

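The cover is open and untouched, and the handle at pixel (287,230) is free. I'll compute the hook poses behind the bar.

Run:
```python
from h import *
b=cur()
A=tip(-.149-.03,.138+.052,60);B=tip(-.149,.138,60);C=tip(-.0993,.0512,60)
print("A",A[0],row(b,A),"B",row(b,B))
print("C from B",row(B,C),"mid",((C[0]-B[0])/.8).round(3))
for d in(.02,.084,.09): print("pull",d,(-XH*d/.4).round(3))
```

```text
A [ 0.50875379 -0.02815153  0.20645448] ([0.03, 0.01, -0.485], [0.024, -0.082, 0.002]) B ([0.102, 0.029, -0.615], [0.024, -0.082, 0.002])
C from B ([0.12, 0.032, -0.217], [0.0, 0.0, 0.0]) mid [ 0.06   0.016 -0.108]
pull 0.02 [-0.048 -0.013 -0.   ]
pull 0.084 [-0.203 -0.054 -0.   ]
pull 0.09 [-0.218 -0.057 -0.   ]
```

>>> arm_command(deltas=[{"xyz": [0.03, 0.01, -0.485], "rotation": [0.024, -0.082, 0.002], "hand": 1}, {"xyz": [0.03, 0.01, -0.485], "rotation": [0.024, -0.082, 0.002], "hand": 1}, {"xyz": [0.03, 0.01, -0.485], "rotation": [0.024, -0.082, 0.002], "hand": 1}, {"xyz": [0.03, 0.01, -0.485], "rotation": [0.024, -0.082, 0.002], "hand": 1}, {"xyz": [0.03, 0.01, -0.485], "rotation": [0.024, -0.082, 0.002], "hand": 1}, {"xyz": [0.102, 0.029, -0.615], "rotation": [0.024, -0.082, 0.002], "hand": 1}, {"xyz": [0.102, 0.029, -0.615], "rotation": [0.024, -0.082, 0.002], "hand": 1}, {"xyz": [0.102, 0.029, -0.615], "rotation": [0.024, -0.082, 0.002], "hand": 1}])

```text
clock: 10.0
eef_pos: [0.5388, -0.02, 0.1525]
tcp_rot: [-0.035, 0.958, 0.126, 0.254]
wrist_force: [-0.7, 0.5, 0.4]
opening: 0.0006
gripper_force: 0.0
```

Run:
```python
from h import *
b=cur();s=sense();B=tip(-.149,.138,60);C=tip(-.0993,.0512,60)
print(b[0],B[0],np.round(s["qpos"],2),s["wrist_force"]);print(row(b,B),row(b,C))
```

```text
[ 0.53881015 -0.02000061  0.15245126] [ 0.53775849 -0.02048815  0.15445448] [-0.39  0.35  1.82  0.55  0.62  0.52] [-0.67449833  0.45907679  0.35093969]
([-0.003, -0.001, 0.005], [-0.001, -0.002, -0.001]) ([0.117, 0.031, -0.212], [-0.001, -0.002, -0.001])
```

>>> arm_command(deltas=[{"xyz": [0.029, 0.008, -0.053], "rotation": [-0.001, -0.002, -0.001], "hand": 1}, {"xyz": [0.058, 0.016, -0.106], "rotation": [-0.001, -0.002, -0.001], "hand": 1}, {"xyz": [0.088, 0.023, -0.159], "rotation": [-0.001, -0.002, -0.001], "hand": 1}, {"xyz": [0.117, 0.031, -0.212], "rotation": [-0.001, -0.002, -0.001], "hand": 1}, {"xyz": [0.117, 0.031, -0.212], "rotation": [-0.001, -0.002, -0.001], "hand": 1}, {"xyz": [0.117, 0.031, -0.212], "rotation": [-0.001, -0.002, -0.001], "hand": 1}])

```text
clock: 10.6
eef_pos: [0.5854, -0.0083, 0.0706]
tcp_rot: [-0.031, 0.957, 0.125, 0.259]
wrist_force: [0.1, 0.0, 0.6]
opening: 0.0001
gripper_force: 0.0
```

Run:
```python
from h import *
b=cur();s=sense();C=tip(-.0993,.0512,60)
print(b[0],C[0],np.round(s["qpos"],2),s["wrist_force"],row(b,C))
```

```text
[ 0.58542067 -0.00827767  0.07064487] [ 0.58580962 -0.0077925   0.06765448] [-0.33  0.55  1.8   0.7   0.44  0.39] [0.08427664 0.03112214 0.64271098] ([0.001, 0.001, -0.007], [0.001, 0.002, 0.0])
```

>>> arm_command(deltas=[{"xyz": [-0.024, -0.006, -0.008], "rotation": [0, 0, 0], "hand": 1}, {"xyz": [-0.048, -0.013, -0.008], "rotation": [0, 0, 0], "hand": 1}, {"xyz": [-0.073, -0.019, -0.008], "rotation": [0, 0, 0], "hand": 1}, {"xyz": [-0.097, -0.026, -0.008], "rotation": [0, 0, 0], "hand": 1}, {"xyz": [-0.121, -0.032, -0.008], "rotation": [0, 0, 0], "hand": 1}, {"xyz": [-0.145, -0.038, -0.008], "rotation": [0, 0, 0], "hand": 1}, {"xyz": [-0.169, -0.045, -0.008], "rotation": [0, 0, 0], "hand": 1}, {"xyz": [-0.193, -0.051, -0.008], "rotation": [0, 0, 0], "hand": 1}, {"xyz": [-0.208, -0.055, -0.008], "rotation": [0, 0, 0], "hand": 1}, {"xyz": [-0.208, -0.055, -0.008], "rotation": [0, 0, 0], "hand": 1}])

```text
clock: 11.6
eef_pos: [0.502, -0.0307, 0.068]
tcp_rot: [-0.031, 0.957, 0.124, 0.26]
wrist_force: [0.2, -0.4, 0.9]
opening: 0.0002
gripper_force: 0.1
```

Run:
```python
from h import *
b=cur();s=sense();C=tip(-.0993,.0512,60)
print(b[0],(b[0]-C[0])@XH,np.round(s["qpos"],2),s["wrist_force"])
p,d=eyes.camera("side");cv2.imwrite("pics/s7.png",p);X=cloud("side",d)
q=X-H;ux=q@XH;uy=q@YH;z=X[...,2]
w=(abs(z-.06)<.012)&(abs(uy)>.03)&(abs(uy)<.055)&(ux>-.25)&(ux<-.13);print(w.sum(),np.median(ux[w]))
```

```text
[ 0.50202675 -0.03065713  0.06797386] -0.08684391115704083 [-0.46  0.47  2.02  0.98  0.4  -0.01] [ 0.15005672 -0.42098349  0.85118132]
17 -0.20977583752335255
```

View pics/s7.png

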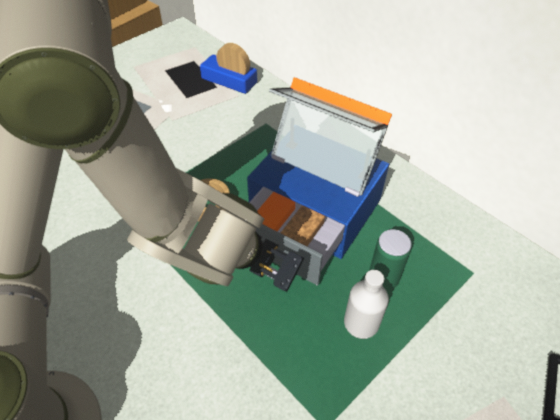

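The drawer is nearly fully out, with the sanding blocks visible at (290,215) and the cover still open. I'll pull a bit more to reach the stop.

>>> arm_command(deltas=[{"xyz": [-0.007, -0.002, 0], "rotation": [0, 0, 0], "hand": 1}, {"xyz": [-0.012, -0.003, 0], "rotation": [0, 0, 0], "hand": 1}, {"xyz": [-0.012, -0.003, 0], "rotation": [0, 0, 0], "hand": 1}])

```text
clock: 11.95
eef_pos: [0.5007, -0.0315, 0.0681]
tcp_rot: [-0.031, 0.956, 0.125, 0.262]
wrist_force: [22.5, 10.0, 1.0]
opening: 0.0006
gripper_force: 10.5
```

>>> arm_command(deltas=[{"xyz": [0.017, 0.004, 0.0], "rotation": [0, 0, 0], "hand": 1}, {"xyz": [0.017, 0.004, 0.0], "rotation": [0, 0, 0], "hand": 1}, {"xyz": [-0.014, -0.004, 0.054], "rotation": [0, 0, 0], "hand": 1}, {"xyz": [-0.046, -0.012, 0.108], "rotation": [0, 0, 0], "hand": 1}, {"xyz": [-0.108, -0.029, 0.216], "rotation": [0, 0, 0], "hand": 1}, {"xyz": [-0.12, -0.03, 0.4], "rotation": [0, 0, 0], "hand": 1}, {"xyz": [-0.12, -0.03, 0.5], "rotation": [0, 0, 0], "hand": 1}, {"xyz": [-0.12, -0.03, 0.5], "rotation": [0, 0, 0], "hand": 1}, {"xyz": [-0.12, -0.03, 0.5], "rotation": [0, 0, 0], "hand": 1}, {"xyz": [-0.12, -0.03, 0.5], "rotation": [0, 0, 0], "hand": 1}])

```text
clock: 12.95
eef_pos: [0.4486, -0.0431, 0.2648]
tcp_rot: [-0.032, 0.958, 0.125, 0.258]
wrist_force: [0.8, 0.1, -0.9]
opening: 0.0003
gripper_force: 0.0
```

Run:
```python
from h import *
b=cur();s=sense();print(b[0],s["wrist_force"],np.abs(s["joint_velocities"]).max())
p,d=eyes.camera("side");cv2.imwrite("pics/s8.png",p);X=cloud("side",d)
q=X-H;ux=q@XH;uy=q@YH;z=X[...,2]
w=(abs(z-.06)<.012)&(abs(uy)<.055)&(ux>-.25)&(ux<-.185);print(w.sum(),np.median(ux[w])+.1268)
```

```text
[ 0.44855806 -0.04309119  0.26483684] [ 0.80931356  0.14041069 -0.92805578] 0.02448576067829512
263 -0.08471575722740257
```

View pics/s8.png

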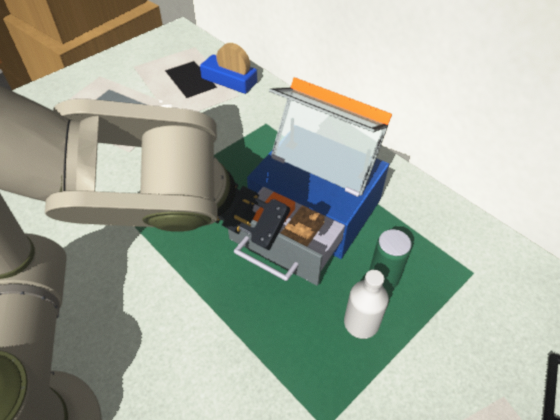

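The drawer is out about 89 mm with its handle at pixel (265,262). The cover is open, the arm is clear, and the bottle and can are unmoved.

```bash
python3 -c "
from cell import env
print(env.job_done())"
```

```text
the job is handed in; nothing more can be done
None
```

I've handed the job in: the cover rests open on its rear stop, the drawer is pulled out to its stop (about 89 mm), and the arm is clear. The bottle and can haven't moved; the arm hid the tape roll in the last pictures, so I didn't check it again. The judge gave no verdict.

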